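# Fit the pump plunger into its control sleeve

### The job

Take the plunger out of the storage block and lower it, foot upwards, into the barrel of the upturned injection pump. Turn it gently under light pressure until its cross vane finds the slots of the control sleeve, then lower it fully home, without forcing it or letting it drop, and let go. Leave the other parts where they lie.

Things in the scene. Friction and masses are not known exactly. Their poses are not given: they have to be found in the camera images.
- pump: diesel injection pump casting of dark grey iron, fixed, 150 high, standing upside down on its flat head. Origin: centre of its underside on the bench, z up. On top a mounting flange 104 (x) by 136 (y) with an open round bore, 62 across, in its middle; a brass-coloured control sleeve stands in this bore and a steel barrel inside the sleeve, all on one axis
- bore (a point): centre of the pump's bore at the flange face, 150 above the bench, on the common axis; axes as the pump's
- sleeve_rim (a point): centre of the control sleeve's rim, 14 below the flange face (fixed to the pump; does not turn with the sleeve). Sleeve: tube of 35 outer, 26 inner diameter; two slots 8.5 wide, 18 deep, opposite each other, through its wall. Their direction is NOT measured: it depends on where the rack was left; the line through both is at most 0.72 rad from the pump's x axis. Stiff to turn (about 0.25 N m)
- barrel_end (a point): centre of the barrel's end, 34 below the flange face: a steel tube inside the sleeve, its bore 18 diameter and 66 deep, on the common axis, opening to 24 at its end by a lead-in cone 5 deep; the plunger's shaft runs in it
- rack_bar (a point): middle of the control rack, a steel bar 13 thick through the pump along its x axis, at y = 27, 97 above the bench, ending about 132 out on the +x side and 100 on the -x side. It is geared to the sleeve, moves when the sleeve turns and stays where it is left
- plunger: steel plunger, 127 long, 0.2 to 0.35 kg, upright in a hole of the block. Origin: centre of the lower end of its shaft, z up its axis, x along its vane. From below: shaft 16 diameter, 50 long, end chamfered; cross vane, a bar 33 (x) by 7 (y), 12 high, resting on the block; stem 20 diameter; neck; round foot 24 diameter, 20 high. Both ends of the vane are alike: either way round is right
- foot (a point): middle of the plunger's foot, the place to grip, 117 above the plunger's origin. Fully home it is 35 above the flange face; while the vane still stands on the sleeve's rim, 53 above
- vane (a point): centre of the underside of the plunger's vane, 50 above the plunger's origin. Fully home, on the floor of the slots, it is 32 below the flange face; on the sleeve's rim, 14 below
- block: storage block of grey plastic, fixed, 62 (x) by 160 (y), 58 high, origin at the centre of its underside; three holes 17 wide and 54 deep in a row along y, 52 apart; the plunger and two other parts stand in them in any order. The plunger is the tallest: its foot ends 77 above the block
- valve_holder: bystander: threaded stub with a hexagon, standing in the block, 34 above its top; origin at its lower end
- delivery_valve: bystander: delivery valve with a round collar, standing in the block, 22 above its top; origin at its lower end
- spring: bystander: coil spring, 51 across, 84 high, standing on the bench near the pump; origin at the centre of its underside
- guide_cup: bystander: brass-coloured cup, 61 across, 55 high; origin at the centre of its underside
- spring_plate: bystander: round steel spring plate with a slot from its middle to its edge, 60 across, 11 high, lying flat; origin at the centre of its underside
- spacer_ring: bystander: flat steel ring, 62 across, 7 high; origin at the centre of its underside
- snap_ring: bystander: open wire ring, 62 across, 4 thick, lying flat; origin at its centre
- spare_barrel: bystander: stepped steel barrel, 45 across, 88 high, standing; origin at the centre of its underside
Not all that is in view belongs to the job. Leave any yellow look-alike of the plunger alone.

How it is judged:
By the outcome, as a careful person would: the job done as asked, in the order asked, and still so for the second after the job is handed in, with the robot touching nothing.
It also fails if it takes over 69 s, if anything falls off the work surface, if the arm or the gripper's body presses on something with over 40 N, if the wrist force passes 120 N, or if a joint passes its speed limit or range.

### The arm

A 6-joint arm with a two-finger parallel gripper is mounted at the origin on the work surface. World frame = base frame: x ahead of the robot, y to its left, z up, the work surface at z = 0. Lengths are in mm, angles in rad, forces in N, time in s.
With the tool pointing down it reaches from about 250 to 725 mm from the base axis. Payload 4 kg.
Tool frame: the origin (TCP) lies at the very end of the fingers, on their centre line; the grasp point (between the pads) lies 19 mm behind it (arm.grasp_offset is the distance from the TCP to the grasp point, in mm); z points along the fingers, y is the line along which they close (so a half turn about z gives the same grasp; the last joint's range is limited). The gripper opens to 85 mm and grips with 20 to 120 N. Pads are 22 mm wide; open, the fingers measure 114 mm over their backs; the gripper's body (76 mm by 85 mm) begins 54 mm behind the grasp point. The pads swing forward as they close: fully open they stand 13 mm farther back than shut.
Start: joints at [1.337, 0.241, 0.005, 1.335, 0, 1.571], TCP at [115.836, 486.396, 231.306] pointing down, gripper open.
Joint ranges: [-2.72, 2.72], [-1.05, 1.87], [-1.09, 1.28], [-1.99, 2.15], [-1.42, 1.44], [-3.14, 3.14]. Speed limits (rad/s): [2.79, 2.79, 3.14, 3.14, 3.14, 3.14].

### API

Orientations are given as a unit quaternion [w, x, y, z].
In Python, from workcell import arm gives the robot as it stands.
- The arm moves only by the tool arm_command, never from a script. Its argument "moves" is a list of rows, each an object of numbers: "rx", "ry", "rz": the turn, a rotation vector about the tool's x, y, z in degrees; "tx", "ty", "tz": the shift along the tool's x, y, z in cm; "jaw": the finger opening in cm, from 0 to 8.54. In form: [{"rx": .., "ry": .., "rz": .., "tx": .., "ty": .., "tz": .., "jaw": ..}, ...]. A call has 1 to 10 rows; each row is the pose to reach, as a shift and turn from the pose commanded when the call began, along the tool's axes at that moment; what a row does not reach only later rows make up. A row lasts 1/8 s, in which the tool goes at most 62.5 mm and 10.7 degrees, less where a joint would pass 70% of its speed; a pose out of reach is approached as far as the arm can. A call with a gripper value outside its range is refused whole. The fingers move at their own pace and stop on an object; the grip force is fixed at half the most. Time passes only in rows, so rows that repeat a pose let the fingers close. It gives the time, the measured TCP pose, the force, the opening and the grip force at its end, in the units of the state.
- arm.get_obs(): the state, without advancing time (a new reading comes with each control period).
- arm.snapshot(name): name is "side" or "top" or "wrist"; returns the picture (480x640x3 uint8, red, green, blue); there is no depth.
- arm.get_calibration(name): a dict with "fovy" (degrees; the focal length in pixels is half the picture's height over the tangent of half this angle, whatever the lens; pixels are square), "cx", "cy" (the principal point, pixels), "T" (4x4, takes a point from camera to world coordinates). Camera axes: x right, y down, z forward; pixel columns grow to the right and rows downward; lengths in mm; the calibration is good to about 2 mm. A picture is of the moment at which its call begins: read the wrist's pose just before it. get_calibration takes no time and is no camera call; for the wrist camera it gives the pose at the moment of the call.
- arm.job_done(): hands the job in; it is judged then, once.
The state is a dict: "t": time; "joint_positions": joint angles; "qvel": joint speeds; "joint_torque": joint torques, N m; "position": TCP position; "eef_rot": TCP orientation; "contact_force": force on the tool from outside, world axes, zero at the start; "moment": the same for the moment, N m; "gripper_width": finger opening in mm; "finger_force": force on a finger pad.
Only numpy, scipy, OpenCV 4.12 (cv2) and the standard library are available. Lean on these libraries where they do the work, as an engineer would, in place of code of your own. Each camera call takes 0.05 s, during which the arm holds its last target. There are 200 camera calls.

## Working session

There is one attempt and no reset: what is moved stays moved. The work goes in short steps, Python scripts to look and compute and a tool call to move; the robot and the scene stay as the last step left them, time stands still between calls to the robot, and variables do not carry over. Pictures are saved under pics/ and viewed, at most 10 in all, crops included, and the job is handed in when it is done.

Besides the shell and the picture viewer there is one more tool, called after "Request:" as name(argument=value, ...), one argument or row to a line, values as JSON. arm_command: Moves the arm, as the interface text tells. Its arguments: {"type":"object","properties":{"moves":{"type":"array"}},"required":["moves"]}

```bash
mkdir -p pics; ls; cat > h.py <<'E'
import numpy as np, cv2
from workcell import arm
def snap(cam,name):
    c=arm.get_calibration(cam); im=arm.snapshot(cam)
    cv2.imwrite(f'pics/{name}.png',im[:,:,::-1]); np.savez(f'pics/{name}.npz',im=im,T=c['T'],fovy=c['fovy'],cx=c['cx'],cy=c['cy']); return im,c
def load(name):
    d=np.load(f'pics/{name}.npz'); return d['im'],{k:d[k] for k in('T','fovy','cx','cy')}
def ray(c,u,v):
    f=240/np.tan(np.radians(c['fovy'])/2); T=np.array(c['T'])
    d=T[:3,:3]@np.array([(u-c['cx'])/f,(v-c['cy'])/f,1]); return T[:3,3],d/np.linalg.norm(d)
def onz(c,u,v,z):
    o,d=ray(c,u,v); return o+d*(z-o[2])/d[2]
def proj(c,p):
    f=240/np.tan(np.radians(c['fovy'])/2); T=np.array(c['T'])
    q=T[:3,:3].T@(np.array(p)-T[:3,3]); return q[0]/q[2]*f+c['cx'],q[1]/q[2]*f+c['cy']
E
python3 - <<'E'
from h import *
for n in('side','top','wrist'):
    im,c=snap(n,n+'0'); print(n,c['fovy'],c['cx'],c['cy'],np.round(c['T'],3).tolist())
a=cv2.imread('pics/side0.png');
o=arm.get_obs(); print(o['t'],o['position'],o['eef_rot'],o['gripper_width'],o['contact_force'])
E
```

```text
pics
side 47.75363023037102 323.6802573902128 234.21497278426918 [[-0.694, -0.518, 0.5, 66.859], [-0.72, 0.494, -0.487, 639.202], [0.005, -0.698, -0.716, 897.632], [0.0, 0.0, 0.0, 1.0]]
top 46.66375476463247 309.6755999214607 245.03669467116487 [[-0.018, -0.997, 0.077, 500.457], [-1.0, 0.019, 0.015, 92.776], [-0.016, -0.077, -0.997, 1319.984], [0.0, 0.0, 0.0, 1.0]]
wrist 64.47865555458492 322.5421780305946 247.0820750245592 [[0.231, 0.923, 0.308, 35.542], [0.973, -0.219, -0.076, 505.319], [-0.003, 0.318, -0.948, 372.822], [0.0, 0.0, 0.0, 1.0]]
0.15 [115.73132148 485.93319514 230.6319677 ] [-9.62553368e-05  1.16631179e-01  9.93174981e-01 -7.84340969e-04] 85.64663007773542 [0.14282293 0.50720423 0.32536731]
```

View pics/top0.png

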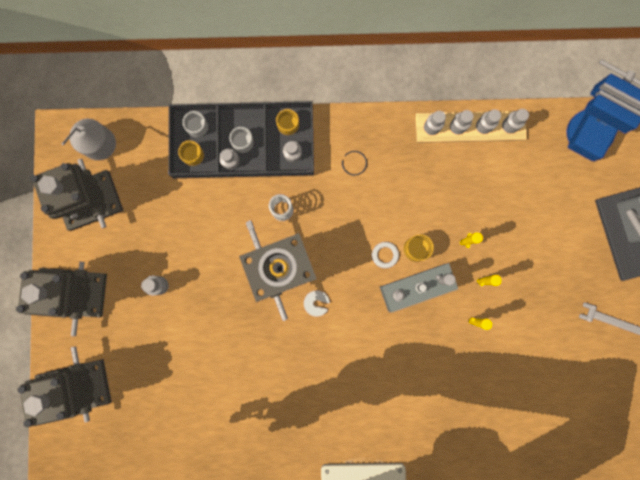

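View pics/side0.png

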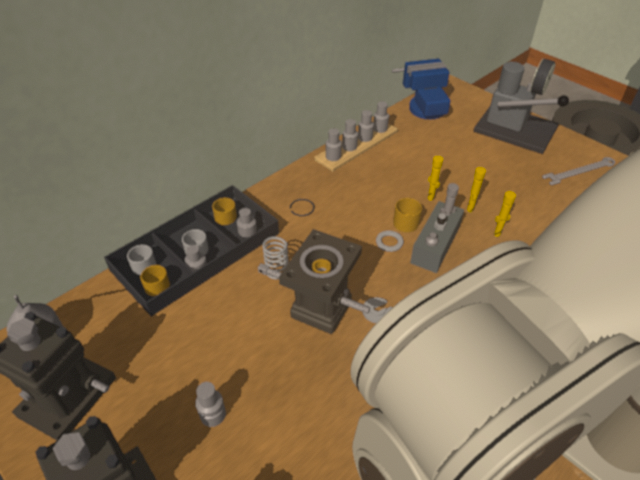

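The top view shows the pump's flange at about (278,267), with the brass sleeve in its bore and the rack running from (252,225) to (284,318). The block is at about (419,287) with three parts. The plunger looks like the rightmost one, near (449,280), and stands tallest at (452,190) in the side view. Next I'll enlarge both areas.

```bash
python3 - <<'E'
from h import *
t=cv2.imread('pics/top0.png'); s=cv2.imread('pics/side0.png')
r=lambda im,x,y,w,h:cv2.resize(im[y:y+h,x:x+w],(400,300),interpolation=cv2.INTER_CUBIC)
cv2.imwrite('pics/c1.png',np.vstack([np.hstack([r(t,228,222,100,75),r(t,370,245,100,75)]),np.hstack([r(s,270,225,100,75),r(s,400,180,100,75)])]))
E
```

```text
(no output)
```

View pics/c1.png

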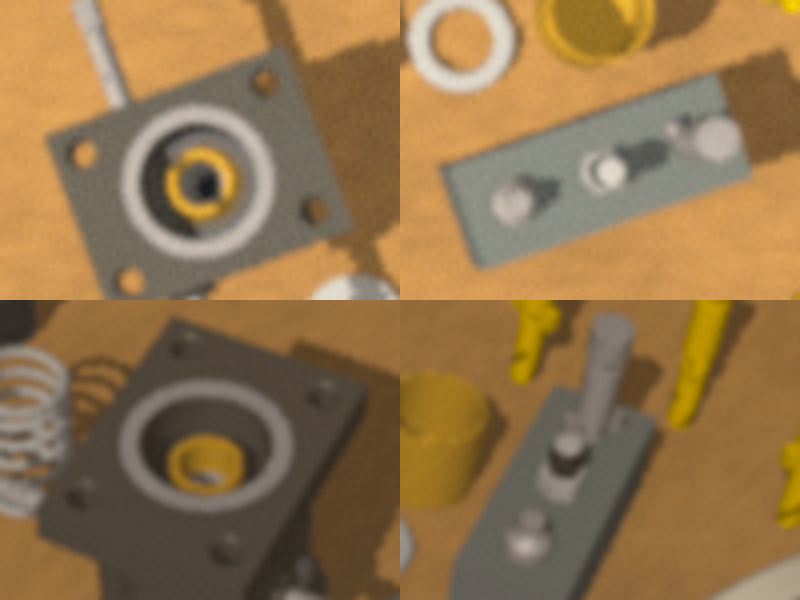

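```bash
python3 - <<'E'
from h import *
_,ct=load('top0');_,cs=load('side0')
def tri(a,b):
    o1,d1=ray(ct,*a);o2,d2=ray(cs,*b)
    s=np.linalg.lstsq(np.c_[d1,-d2],o2-o1,rcond=None)[0]; p,q=o1+s[0]*d1,o2+s[1]*d2
    return np.round((p+q)/2,1),np.round(np.linalg.norm(p-q),1)
P=lambda x,y:(370+x/4,245+y/4)
print('foot',onz(ct,*P(317,138),135),onz(cs,453,186.3,135),tri(P(317,138),(453,186.3)))
print('bore',onz(ct,277.5,267.5,150),onz(cs,321.75,261.3,150))
# yaw
a,b=onz(ct,*P(45,165),58),onz(ct,*P(318,75),58); print('block edge',np.degrees(np.arctan2(*(a-b)[1::-1])))
c,d=onz(ct,228+48/4,222+135/4,150),onz(ct,228+280/4,222+47/4,150); print('pump edge y',np.degrees(np.arctan2(*(c-d)[1::-1])))
c=[onz(ct,228+x/4,222+y/4,150) for x,y in((48,135),(280,47),(352,230))]; print([np.linalg.norm(c[i+1]-c[i]) for i in(0,1)])
o=arm.get_obs(); T=np.array(arm.get_calibration('wrist')['T'])
from scipy.spatial.transform import Rotation as R
w,x,y,z=o['eef_rot'];Rm=R.from_quat([x,y,z,w]).as_matrix()
print(Rm.round(3)); print('cam in tool',(Rm.T@(T[:3,3]-o['position'])).round(1)); print((Rm.T@T[:3,:3]).round(3))
E
```

```text
foot [ 513.70604768 -184.14226051  135.        ] [ 511.18613938 -181.64012557  135.        ] (array([ 513.5, -185.2,  131.5]), np.float64(0.7))
bore [545.26578115 178.44057796 150.        ] [541.54869221 181.07169068 150.        ]
block edge 107.14892759507175
pump edge y 109.7585620272499
[np.float64(130.89988481689196), np.float64(103.71251056916648)]
[[-0.973  0.232 -0.   ]
 [ 0.232  0.973 -0.002]
 [ 0.    -0.002 -1.   ]]
cam in tool [ 8.250e+01  1.000e-01 -1.423e+02]
[[ 0.    -0.948 -0.318]
 [ 1.     0.001 -0.001]
 [ 0.001 -0.318  0.948]]
```

Request:
arm_command(
  moves=[
    {"tx": -56.9,"ty": -19.9,"tz": 0},
    {"tx": -56.9,"ty": -19.9,"tz": 0},
    {"tx": -56.9,"ty": -19.9,"tz": 0},
    {"tx": -56.9,"ty": -19.9,"tz": 0},
    {"tx": -56.9,"ty": -19.9,"tz": 0},
    {"tx": -56.9,"ty": -19.9,"tz": 0},
    {"tx": -56.9,"ty": -19.9,"tz": 0},
    {"tx": -56.9,"ty": -19.9,"tz": 0},
    {"tx": -56.9,"ty": -19.9,"tz": 0},
    {"tx": -56.9,"ty": -19.9,"tz": 0},
  ],
)

```text
invalid input at $.moves[0]: expected keys rx, ry, rz, tx, ty, tz, jaw
```

Request:
arm_command(
  moves=[
    {"tz": 3},
    {"tz": 3},
    {"tz": 3},
    {"tz": 3},
    {"tz": 3},
    {"tz": 3},
  ],
)

```text
invalid input at $.moves[0]: expected keys rx, ry, rz, tx, ty, tz, jaw
```

```bash
python3 - <<'E'
from h import *
o=arm.get_obs();print(o['t'],o['position'],o['eef_rot'],np.abs(o['qvel']).max())
im,c=snap('wrist','w1'); 
u,v=proj(c,(543,180,136)); print(u,v)
u,v=int(u),int(v);x0,y0=max(u-110,0),max(v-110,0);k=im[y0:y0+220,x0:x0+220,::-1]; print(x0,y0,k.shape)
cv2.imwrite('pics/w1c.png',np.hstack([cv2.resize(k,None,fx=2.5,fy=2.5,interpolation=cv2.INTER_CUBIC)]))
E
```

```text
0.15 [115.73132148 485.93319514 230.6319677 ] [-9.62553368e-05  1.16631179e-01  9.93174981e-01 -7.84340969e-04] 0.004241527489004483
136.32262311070278 682.2600209889075
26 572 (0, 220, 3)Traceback (most recent call last):
  File "<stdin>", line 6, in <module>
cv2.error: OpenCV(4.12.0) /io/opencv/modules/imgproc/src/resize.cpp:4208: error: (-215:Assertion failed) !ssize.empty() in function 'resize'
```

All keys are required in each row.

Request:
arm_command(
  moves=[
    {"rx": 0,"ry": 0,"rz": 0,"tx": -56.9,"ty": -19.9,"tz": 0,"jaw": 8.5},
    {"rx": 0,"ry": 0,"rz": 0,"tx": -56.9,"ty": -19.9,"tz": 0,"jaw": 8.5},
    {"rx": 0,"ry": 0,"rz": 0,"tx": -56.9,"ty": -19.9,"tz": 0,"jaw": 8.5},
    {"rx": 0,"ry": 0,"rz": 0,"tx": -56.9,"ty": -19.9,"tz": 0,"jaw": 8.5},
    {"rx": 0,"ry": 0,"rz": 0,"tx": -56.9,"ty": -19.9,"tz": 0,"jaw": 8.5},
    {"rx": 0,"ry": 0,"rz": 0,"tx": -56.9,"ty": -19.9,"tz": 0,"jaw": 8.5},
    {"rx": 0,"ry": 0,"rz": 0,"tx": -56.9,"ty": -19.9,"tz": 0,"jaw": 8.5},
    {"rx": 0,"ry": 0,"rz": 0,"tx": -56.9,"ty": -19.9,"tz": 0,"jaw": 8.5},
    {"rx": 0,"ry": 0,"rz": 0,"tx": -56.9,"ty": -19.9,"tz": 0,"jaw": 8.5},
    {"rx": 0,"ry": 0,"rz": 0,"tx": -56.9,"ty": -19.9,"tz": 0,"jaw": 8.5},
  ],
)

```text
t: 1.45
position: [625.2, 158.7, 230.4]
eef_rot: [-0.0, 0.118, 0.993, -0.0]
contact_force: [1.0, 0.3, -0.1]
gripper_width: 85.0
finger_force: 0.0
```

Request:
arm_command(
  moves=[
    {"rx": 0,"ry": 0,"rz": 0,"tx": 0,"ty": 0,"tz": 3,"jaw": 8.5},
    {"rx": 0,"ry": 0,"rz": 0,"tx": 0,"ty": 0,"tz": 3,"jaw": 8.5},
    {"rx": 0,"ry": 0,"rz": 0,"tx": 0,"ty": 0,"tz": 3,"jaw": 8.5},
    {"rx": 0,"ry": 0,"rz": 0,"tx": 0,"ty": 0,"tz": 3,"jaw": 8.5},
  ],
)

```text
t: 1.95
position: [623.5, 161.7, 203.0]
eef_rot: [0.001, 0.116, 0.993, 0.0]
contact_force: [-0.3, -0.6, -0.8]
gripper_width: 85.0
finger_force: 0.0
```

```bash
python3 - <<'E'
from h import *
o=arm.get_obs();print(o['t'],o['position'],o['eef_rot'],np.abs(o['qvel']).max())
im,c=snap('wrist','w1'); 
u,v=proj(c,(543,180,136)); print(u,v)
u,v=int(u),int(v);x0,y0=max(u-110,0),max(v-110,0);k=im[y0:y0+220,x0:x0+220,::-1]; print(x0,y0,k.shape)
cv2.imwrite('pics/w1c.png',np.hstack([cv2.resize(k,None,fx=2.5,fy=2.5,interpolation=cv2.INTER_CUBIC)]))
E
```

```text
1.95 [623.48408666 161.74856934 202.96297722] [1.11915710e-03 1.16110284e-01 9.93235608e-01 4.20864083e-04] 0.005660539527314624
320.94395530952255 119.24209808903815
210 9 (220, 220, 3)
```

View pics/w1c.png

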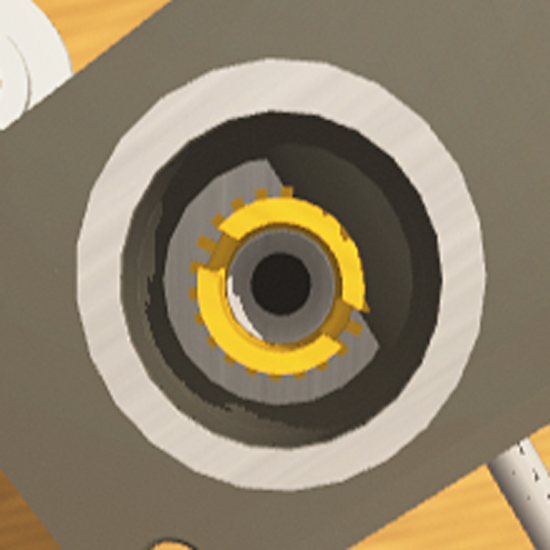

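The wrist crop shows the bore's bright flange ring centred near (281,277). The brass sleeve rim is centred near (281,286), with slots at about (218,250) and (348,322).

```bash
cat > m.py <<'E'
from h import *
im,c=load('w1')
b=cv2.cvtColor(im,cv2.COLOR_RGB2HSV)
m=cv2.inRange(b,(18,150,190),(35,255,255)); m[:9]=0;m[229:]=0;m[:,:250]=0;m[:,400:]=0
n,l,s,ce=cv2.connectedComponentsWithStats(m)
for i in range(1,n): 
    if s[i,4]<300: m[l==i]=0
    else: print(s[i],ce[i])
ys,xs=np.nonzero(m); P=np.array([onz(c,x,y,136)[:2] for x,y in zip(xs,ys)])
# circle: iterate fit on outer pts per angle bin
cen=P.mean(0)
for _ in range(20):
    d=P-cen;a=np.arctan2(d[:,1],d[:,0]);r=np.hypot(*d.T)
    bi=((a+np.pi)/(2*np.pi)*72).astype(int)
    Q=np.array([P[bi==k][np.argmax(r[bi==k])] for k in range(72) if (bi==k).sum()>6])
    A=np.c_[2*Q,np.ones(len(Q))];x=np.linalg.lstsq(A,(Q**2).sum(1),rcond=None)[0];cen=x[:2]
print('rim centre',cen,'R',np.sqrt(x[2]+cen@cen))
d=P-cen;a=np.degrees(np.arctan2(d[:,1],d[:,0]));r=np.hypot(*d.T)
h,_=np.histogram(a[(r>14)&(r<16.5)],bins=np.arange(-180,181,3)); print(h)
# light ring
g=cv2.inRange(b,(0,0,170),(180,60,255)); g[:9]=0;g[229:]=0
n,l,s,ce=cv2.connectedComponentsWithStats(g);
for i in range(1,n):
    if s[i,4]>2000: print('ring',s[i])
i=1+np.argmax(s[1:,4]);g=(l==i).astype(np.uint8)
for ct in cv2.findContours(g,cv2.RETR_CCOMP,cv2.CHAIN_APPROX_NONE)[0]:
    if len(ct)>200:
        Q=np.array([onz(c,x,y,150)[:2] for x,y in ct[:,0]]);A=np.c_[2*Q,np.ones(len(Q))];x=np.linalg.lstsq(A,(Q**2).sum(1),rcond=None)[0];print('ringfit',x[:2],np.sqrt(x[2]+x[:2]@x[:2]))
S=[onz(c,210+x/2.5,9+y/2.5,136) for x,y in((218,250),(348,322))];e=S[0]-S[1];print('slot by eye',np.degrees(np.arctan2(e[1],e[0])), (S[0]+S[1])/2)
E
python3 m.py
```

```text
[297  88  59  45 722] [331.02216066 102.79224377]
[289 115  58  44 820] [310.77560976 142.15      ]
[351 198  49  31 756] [383.3042328  218.03042328]
rim centre [568.81186158 193.35719475] R 38.22156948010502
[0 0 0 0 0 0 0 0 0 1 1 1 1 3 3 5 7 7 7 7 8 6 5 0 0 0 0 0 0 0 0 0 0 0 0 0 0
 0 0 0 0 0 0 0 0 0 0 0 0 0 0 0 0 0 0 0 0 0 0 0 0 0 0 0 0 0 0 0 0 0 0 0 0 0
 0 0 0 0 0 0 0 0 0 0 0 0 0 0 0 0 0 0 0 0 0 0 0 0 0 0 0 0 0 0 0 0 0 0 0 0 0
 0 0 0 0 0 0 2 3 1]
ring [ 164    9   75   52 2021]
ring [ 241   32  163  173 8436]
ringfit [545.3190808  179.96717268] 39.58315461847299
ringfit [545.37400629 180.01459828] 31.565059274479136
slot by eye -131.08657184512916 [545.39195235 180.80380392 136.        ]
```

```bash
sed -i 's/m\[229:\]=0/m[170:]=0/' m.py; python3 m.py | sed -n '3,9p'
```

```text
rim centre [545.37391422 179.82985954] R 17.414158371449034
[ 9  9  8  8  9  8  8  9  7  9  6  0  0  0  0  0  0  0  0  0  3  8  8  7
  8  4  9  6  9  7  7  8  7  7  8  7  7  8  8  7  7  8  8  6  8  7  7  7
  7  7  8  8  5  9  5 10  5 10  5  8  8  6  8  6  9  7  6  8  8  7  7  5
  0  0  0  0  0  0  0  0  0  6  7  7 10  5 10  7  7  8  9  7  8  9  7  8
  8  7  8 10  7  7  8  9  8  8  8  8  7  9  7  8  9  7  9 10  8  9  7  8]
ring [ 164    9   75   52 2021]
```

Request:
arm_command(
  moves=[
    {"rx": 0,"ry": 0,"rz": 10,"tx": 2.8,"ty": -36.1,"tz": -1,"jaw": 8.5},
    {"rx": 0,"ry": 0,"rz": 20,"tx": 2.8,"ty": -36.1,"tz": -1,"jaw": 8.5},
    {"rx": 0,"ry": 0,"rz": 30,"tx": 2.8,"ty": -36.1,"tz": -1,"jaw": 8.5},
    {"rx": 0,"ry": 0,"rz": 40,"tx": 2.8,"ty": -36.1,"tz": -1,"jaw": 8.5},
    {"rx": 0,"ry": 0,"rz": 50,"tx": 2.8,"ty": -36.1,"tz": -1,"jaw": 8.5},
    {"rx": 0,"ry": 0,"rz": 60,"tx": 2.8,"ty": -36.1,"tz": -1,"jaw": 8.5},
    {"rx": 0,"ry": 0,"rz": 60,"tx": 2.8,"ty": -36.1,"tz": -1,"jaw": 8.5},
    {"rx": 0,"ry": 0,"rz": 60,"tx": 2.8,"ty": -36.1,"tz": -1,"jaw": 8.5},
    {"rx": 0,"ry": 0,"rz": 60,"tx": 2.8,"ty": -36.1,"tz": -1,"jaw": 8.5},
    {"rx": 0,"ry": 0,"rz": 60,"tx": 2.8,"ty": -36.1,"tz": -1,"jaw": 8.5},
  ],
)

```text
t: 3.25
position: [512.8, -182.4, 211.3]
eef_rot: [0.0, 0.597, 0.803, 0.0]
contact_force: [-0.2, 0.3, -0.1]
gripper_width: 84.8
finger_force: 0.0
```

```bash
python3 - <<'E'
from h import *
o=arm.get_obs();print(o['t'],o['position'],o['eef_rot'],o['joint_positions'])
im,c=snap('wrist','w2'); 
print(proj(c,(512.5,-183.5,135)),proj(c,(512.5,-183.5,58)))
E
```

```text
3.25 [ 512.84989619 -182.42969324  211.34590629] [9.70570467e-06 5.96554609e-01 8.02572486e-01 5.84293260e-05] [-3.41818395e-01  3.37399314e-01  8.51463584e-02  1.31849057e+00
  1.06041420e-04  9.36584189e-01]
(np.float64(322.5871037953996), np.float64(262.0797594354662)) (np.float64(322.6516996481324), np.float64(228.09460314159617))
```

View pics/w2.png

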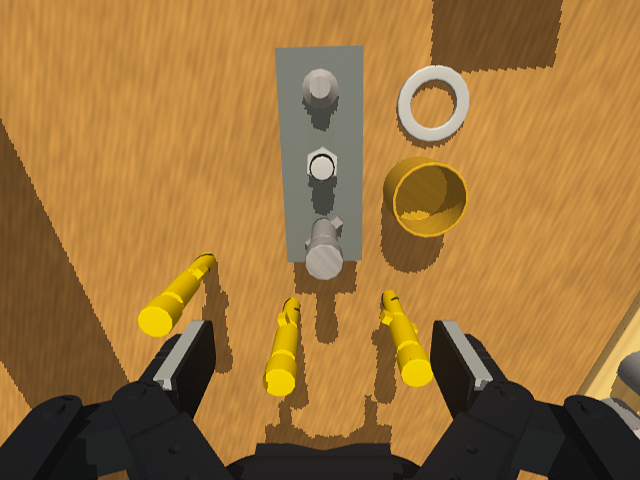

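The wrist view shows the plunger's foot top at (324,261), with the vane tips just visible at about (337,222) and (308,244). The three yellow look-alikes lie behind it and clear of the closing line. I'll enlarge the vane.

```bash
python3 - <<'E'
from h import *
im,c=load('w2')
cv2.imwrite('pics/w2c.png',cv2.resize(im[205:285,275:375,::-1],(800,640),interpolation=cv2.INTER_CUBIC)[:600])
E
```

```text
(no output)
```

View pics/w2c.png

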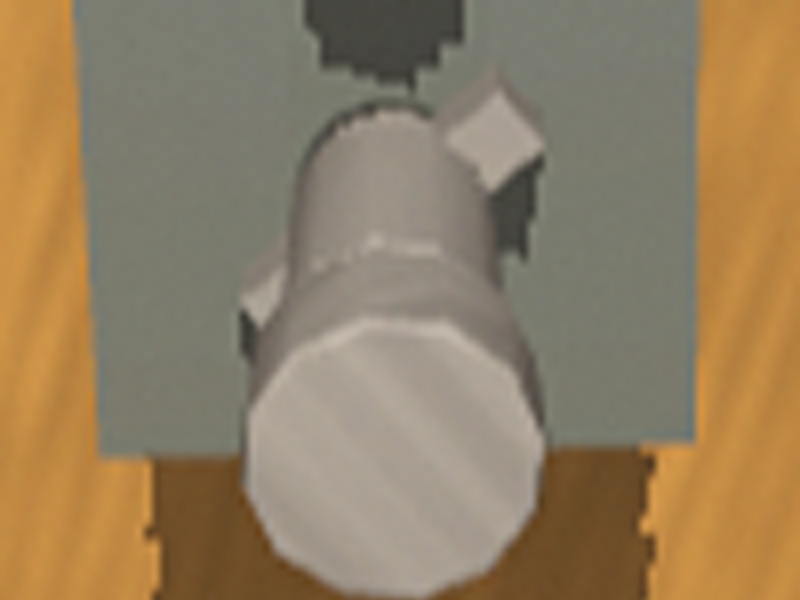

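```bash
python3 - <<'E'
from h import *
im,c=load('w2'); W=lambda x,y,z:onz(c,275+x/8,205+y/8,z)[:2]
A=lambda p,q:np.degrees(np.arctan2(*(q-p)[::-1]))
L,F,Rr,N=[W(*p,70) for p in((242,297),(497,88),(545,143),(497,190))]
print('long edge',A(L,F),np.linalg.norm(F-L),'end edge',A(F,Rr),np.linalg.norm(F-Rr),'near edge',A(N,Rr))
print('foot',W(395,457,135)); d=(F-L)/np.linalg.norm(F-L); n=(Rr-F)/np.linalg.norm(Rr-F)
print('axis from vane',(L+F)/2+3.5*n)
g=cv2.inRange(im[225:285,300:350],(125,115,105),(255,255,255)); 
print('block yaw',A(onz(c,289,262,58),onz(c,276,48,58)))
E
```

```text
long edge 57.152781128814496 32.42581733551215 end edge -32.455954359171464 7.174911240950463 near edge 62.60536628101962
foot [ 513.56014235 -183.21117298]
axis from vane [ 513.52394572 -183.37102116]Traceback (most recent call last):
  File "<stdin>", line 9, in <module>
  File "<stdin>", line 3, in <lambda>
TypeError: return arrays must be of ArrayType
```

Request:
arm_command(
  moves=[
    {"rx": 0,"ry": 0,"rz": 0,"tx": -0.1,"ty": 0.05,"tz": 3.5,"jaw": 8.5},
    {"rx": 0,"ry": 0,"rz": 0,"tx": -0.1,"ty": 0.05,"tz": 7,"jaw": 8.5},
    {"rx": 0,"ry": 0,"rz": 0,"tx": -0.1,"ty": 0.05,"tz": 10.5,"jaw": 8.5},
    {"rx": 0,"ry": 0,"rz": 0,"tx": -0.1,"ty": 0.05,"tz": 10.5,"jaw": 8.5},
    {"rx": 0,"ry": 0,"rz": 0,"tx": -0.1,"ty": 0.05,"tz": 10.5,"jaw": 4},
    {"rx": 0,"ry": 0,"rz": 0,"tx": -0.1,"ty": 0.05,"tz": 10.5,"jaw": 3},
    {"rx": 0,"ry": 0,"rz": 0,"tx": -0.1,"ty": 0.05,"tz": 10.5,"jaw": 3},
  ],
)

```text
t: 4.18
position: [514.1, -184.8, 107.7]
eef_rot: [0.001, 0.598, 0.802, 0.0]
contact_force: [0.3, -0.1, -0.4]
gripper_width: 31.6
finger_force: 0.0
```

Request:
arm_command(
  moves=[
    {"rx": 0,"ry": 0,"rz": 0,"tx": 0,"ty": 0,"tz": 0,"jaw": 2},
    {"rx": 0,"ry": 0,"rz": 0,"tx": 0,"ty": 0,"tz": 0,"jaw": 2},
    {"rx": 0,"ry": 0,"rz": 0,"tx": 0,"ty": 0,"tz": 0,"jaw": 2},
    {"rx": 0,"ry": 0,"rz": 0,"tx": 0,"ty": 0,"tz": 0,"jaw": 2},
  ],
)

```text
t: 4.68
position: [513.9, -184.7, 107.6]
eef_rot: [0.001, 0.598, 0.802, 0.0]
contact_force: [-1.2, 0.5, 5.5]
gripper_width: 21.9
finger_force: 58.5
```

Request:
arm_command(
  moves=[
    {"rx": 0,"ry": 0,"rz": 0,"tx": 0,"ty": 0,"tz": -1,"jaw": 2},
    {"rx": 0,"ry": 0,"rz": 0,"tx": 0,"ty": 0,"tz": -3,"jaw": 2},
    {"rx": 0,"ry": 0,"rz": 0,"tx": 0,"ty": 0,"tz": -6,"jaw": 2},
    {"rx": 0,"ry": 0,"rz": 0,"tx": 0,"ty": 0,"tz": -10,"jaw": 2},
    {"rx": 0,"ry": 0,"rz": 0,"tx": 0,"ty": 0,"tz": -14,"jaw": 2},
    {"rx": 0,"ry": 0,"rz": 0,"tx": 0,"ty": 0,"tz": -17,"jaw": 2},
    {"rx": 0,"ry": 0,"rz": 0,"tx": 0,"ty": 0,"tz": -17,"jaw": 2},
    {"rx": 0,"ry": 0,"rz": 0,"tx": 0,"ty": 0,"tz": -17,"jaw": 2},
  ],
)

```text
t: 5.68
position: [512.3, -184.3, 274.7]
eef_rot: [-0.001, 0.598, 0.802, -0.0]
contact_force: [0.4, -0.3, -2.3]
gripper_width: 22.0
finger_force: 59.4
```

```bash
python3 - <<'E'
from h import *
o=arm.get_obs();print(o['t'],o['position'],o['eef_rot'],o['contact_force'],o['gripper_width'])
p=o['position'];a=[snap('side','s3'),snap('top','t3'),snap('wrist','w3')]
r=[]
for (im,c),z in zip(a,(-30,-30,-50)):
    u,v=map(int,proj(c,p+[0,0,z])); x0,y0=np.clip(u-65,0,510),np.clip(v-65,0,350); print(x0,y0); r.append(cv2.resize(im[y0:y0+130,x0:x0+130,::-1],(266,266),interpolation=cv2.INTER_CUBIC))
cv2.imwrite('pics/c3.png',np.hstack(r))
E
```

```text
5.675 [ 512.30058617 -184.29813823  274.66689791] [-1.35488015e-03  5.97638210e-01  8.01764631e-01 -4.59259715e-04] [ 0.38593344 -0.29563209 -2.28204122] 21.992591825046013
397 78
397 214
259 213
```

View pics/c3.png

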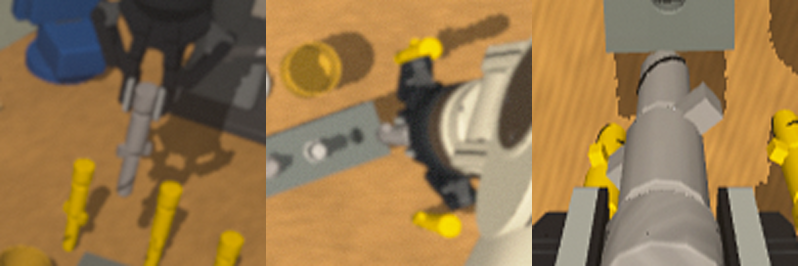

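```bash
python3 - <<'E'
from h import *
from scipy.spatial.transform import Rotation as R
im,c=load('w3'); o=arm.get_obs(); w,x,y,z=o['eef_rot'];M=R.from_quat([x,y,z,w]).as_matrix();p=o['position']
print(M.round(3).tolist())
f=lambda q:np.round(proj(c,p+M@np.array(q)),1)
print('tip far edge r7 r8',f((-7,0,99.6)),f((-8,0,99.6)),f((-8,0,97)),'shaft sides',f((0,-8,90)),f((0,8,90)))
cx=lambda x,y:(259+(x-532)*130/266,213+y*130/266)
# vane top plane: 12 above vane underside => z_world
zt=p[2]-99.6+62
for q in((707,84),(722,98),(690,115),(703,128)): print(q,onz(c,*cx(*q),zt)-p)
g=im[205:345,255:400,::-1]; cv2.imwrite('pics/w3c.png',cv2.resize(g,(620,600),interpolation=cv2.INTER_CUBIC))
E
```

```text
[[-0.286, 0.958, -0.004], [0.958, 0.286, 0.001], [0.002, -0.003, -1.0]]
tip far edge r7 r8 [323.7 258.4] [323.7 259.8] [323.8 261.2] shaft sides [311.4 253.4] [336.2 253.4]
(707, 84) [  4.48090912  20.47386085 -37.6       ]
(722, 98) [  9.13259047  18.0489375  -37.6       ]
(690, 115) [  2.91656039  11.47801422 -37.6       ]
(703, 128) [  7.0624387    9.07911582 -37.6       ]
```

View pics/w3c.png

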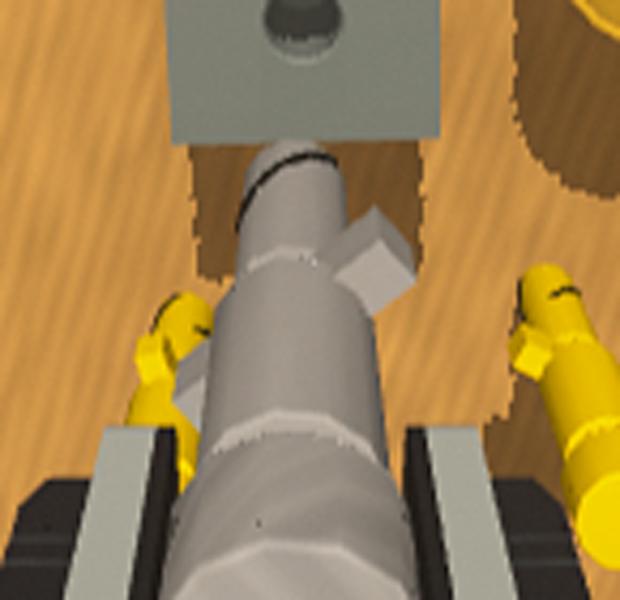

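```bash
python3 - <<'E'
from h import *
im,c=load('w3'); p=arm.get_obs()['position']
W=lambda x,y:onz(c,255+x*145/620,205+y*140/600,p[2]-99.6+62)[:2]-p[:2]
A=lambda p,q:np.degrees(np.arctan2(*(q-p)[::-1]))
L,F,Rr,N=[W(*q) for q in((175,390),(375,237),(415,278),(375,315))]
n=(Rr-F)/np.linalg.norm(Rr-F)
print(A(L,F),np.linalg.norm(F-L),A(F,Rr)+90,np.linalg.norm(F-Rr),A(N,Rr),'axis-tcp',(L+F)/2+3.5*n)
E
```

```text
56.21288837436199 31.182237883420598 59.69627286340349 7.090208859858079 62.173891062304094 axis-tcp [-1.03455175  2.30201828]
```

Request:
arm_command(
  moves=[
    {"rx": 0,"ry": 0,"rz": 0,"tx": 4,"ty": 1.6,"tz": 0,"jaw": 2},
    {"rx": 0,"ry": 0,"rz": 0,"tx": 9,"ty": 3.6,"tz": 0,"jaw": 2},
    {"rx": 0,"ry": 0,"rz": 0,"tx": 14,"ty": 5.6,"tz": 0,"jaw": 2},
    {"rx": 0,"ry": 0,"rz": 0,"tx": 19,"ty": 7.6,"tz": 0,"jaw": 2},
    {"rx": 0,"ry": 0,"rz": 0,"tx": 24,"ty": 9.6,"tz": 0,"jaw": 2},
    {"rx": 0,"ry": 0,"rz": 0,"tx": 29,"ty": 11.6,"tz": 0,"jaw": 2},
    {"rx": 0,"ry": 0,"rz": 0,"tx": 33.75,"ty": 13.6,"tz": 0,"jaw": 2},
    {"rx": 0,"ry": 0,"rz": 0,"tx": 33.75,"ty": 13.6,"tz": 0,"jaw": 2},
    {"rx": 0,"ry": 0,"rz": 0,"tx": 33.75,"ty": 13.6,"tz": 0,"jaw": 2},
    {"rx": 0,"ry": 0,"rz": 0,"tx": 33.75,"ty": 13.6,"tz": 0,"jaw": 2},
  ],
)

```text
t: 7.08
position: [546.9, 176.5, 275.9]
eef_rot: [-0.0, 0.598, 0.801, -0.001]
contact_force: [-0.7, -0.4, -1.8]
gripper_width: 22.2
finger_force: 59.3
```

```bash
cat > st.py <<'E'
from h import *
from scipy.spatial.transform import Rotation as R
o=arm.get_obs();w,x,y,z=o['eef_rot'];M=R.from_quat([x,y,z,w]).as_matrix();p=o['position']
q=p+M@np.array([1.8,-0.1,0]); e=np.array([545.4,179.9,0])-q; e[2]=0
print('t',o['t'],'pos',p.round(2),'yaw x',np.degrees(np.arctan2(M[1,0],M[0,0])).round(2),'F',o['contact_force'].round(2),'M',np.round(o['moment'],3),'tilt',M[:2,2].round(4))
print('tool shift to bore, mm',(M.T@e).round(2),'tip z',p[2]-99.6,'w',o['gripper_width'].round(2))
E
python3 st.py
```

```text
t 7.075 pos [546.86 176.54 275.91] yaw x 106.51 F [-0.68 -0.39 -1.82] M [ 0.028  0.066 -0.043] tilt [-0.0009 -0.0006]Traceback (most recent call last):
  File "st.py", line 6, in <module>
    print('tool shift to bore, mm',(M.T@e).round(2),'tip z',p[2]-99.6,'w',o['gripper_width'].round(2))
                                                                          ^^^^^^^^^^^^^^^^^^^^^^^^
AttributeError: 'float' object has no attribute 'round'
```

Request:
arm_command(
  moves=[
    {"rx": 0,"ry": 0,"rz": 0,"tx": 0.2,"ty": -0.05,"tz": 0,"jaw": 2},
    {"rx": 0,"ry": 0,"rz": 0,"tx": 0.2,"ty": -0.05,"tz": 1.2,"jaw": 2},
    {"rx": 0,"ry": 0,"rz": 0,"tx": 0.2,"ty": -0.05,"tz": 2.4,"jaw": 2},
    {"rx": 0,"ry": 0,"rz": 0,"tx": 0.2,"ty": -0.05,"tz": 3.6,"jaw": 2},
    {"rx": 0,"ry": 0,"rz": 0,"tx": 0.2,"ty": -0.05,"tz": 4.8,"jaw": 2},
    {"rx": 0,"ry": 0,"rz": 0,"tx": 0.2,"ty": -0.05,"tz": 5.5,"jaw": 2},
    {"rx": 0,"ry": 0,"rz": 0,"tx": 0.2,"ty": -0.05,"tz": 5.5,"jaw": 2},
    {"rx": 0,"ry": 0,"rz": 0,"tx": 0.2,"ty": -0.05,"tz": 5.5,"jaw": 2},
  ],
)

```text
t: 8.07
position: [546.3, 179.7, 221.7]
eef_rot: [0.0, 0.598, 0.802, 0.0]
contact_force: [0.7, 0.1, -1.5]
gripper_width: 22.3
finger_force: 59.4
```

```bash
sed -i "s/o\['gripper_width'\].round(2)/o['gripper_width']/" st.py; python3 st.py
```

```text
t 8.075 pos [546.28 179.66 221.75] yaw x 106.61 F [ 0.65  0.12 -1.53] M [-0.015 -0.024 -0.03 ] tilt [0.0008 0.0003]
tool shift to bore, mm [-1.32 -0.67 -0.  ] tip z 122.14511650952531 w 22.316168873652014
```

Request:
arm_command(
  moves=[
    {"rx": 0,"ry": 0,"rz": 0,"tx": -0.1,"ty": -0.05,"tz": 0.3,"jaw": 2},
    {"rx": 0,"ry": 0,"rz": 0,"tx": -0.1,"ty": -0.05,"tz": 0.6,"jaw": 2},
    {"rx": 0,"ry": 0,"rz": 0,"tx": -0.1,"ty": -0.05,"tz": 0.9,"jaw": 2},
    {"rx": 0,"ry": 0,"rz": 0,"tx": -0.1,"ty": -0.05,"tz": 1.2,"jaw": 2},
    {"rx": 0,"ry": 0,"rz": 0,"tx": -0.1,"ty": -0.05,"tz": 1.2,"jaw": 2},
  ],
)

```text
t: 8.7
position: [545.6, 178.4, 208.9]
eef_rot: [-0.0, 0.598, 0.802, -0.0]
contact_force: [-0.3, 0.4, -2.0]
gripper_width: 22.5
finger_force: 59.4
```

```bash
python3 st.py
```

```text
t 8.7 pos [545.57 178.37 208.91] yaw x 106.6 F [-0.28  0.44 -2.01] M [-0.032  0.01   0.014] tilt [-0.0007 -0.0003]
tool shift to bore, mm [-0.28  0.38 -0.  ] tip z 109.30579371880648 w 22.500786850780884
```

Request:
arm_command(
  moves=[
    {"rx": 0,"ry": 0,"rz": 0,"tx": 0,"ty": 0.02,"tz": 0.4,"jaw": 2},
    {"rx": 0,"ry": 0,"rz": 0,"tx": 0,"ty": 0.02,"tz": 0.8,"jaw": 2},
    {"rx": 0,"ry": 0,"rz": 0,"tx": 0,"ty": 0.02,"tz": 1.2,"jaw": 2},
    {"rx": 0,"ry": 0,"rz": 0,"tx": 0,"ty": 0.02,"tz": 1.6,"jaw": 2},
    {"rx": 0,"ry": 0,"rz": 0,"tx": 0,"ty": 0.02,"tz": 1.9,"jaw": 2},
    {"rx": 0,"ry": 0,"rz": 0,"tx": 0,"ty": 0.02,"tz": 1.9,"jaw": 2},
  ],
)

```text
t: 9.45
position: [545.8, 178.4, 189.9]
eef_rot: [-0.0, 0.598, 0.802, -0.0]
contact_force: [-0.1, -0.7, -1.8]
gripper_width: 22.3
finger_force: 59.4
```

```bash
python3 st.py
```

```text
t 9.45 pos [545.79 178.44 189.95] yaw x 106.6 F [-0.06 -0.7  -1.82] M [ 0.012  0.024 -0.028] tilt [-0.0006 -0.0002]
tool shift to bore, mm [-0.29  0.14 -0.  ] tip z 90.34822280199316 w 22.30587992954701
```

Request:
arm_command(
  moves=[
    {"rx": 0,"ry": 0,"rz": 0,"tx": 0,"ty": 0,"tz": 0.1,"jaw": 2},
    {"rx": 0,"ry": 0,"rz": 0,"tx": 0,"ty": 0,"tz": 0.2,"jaw": 2},
    {"rx": 0,"ry": 0,"rz": 0,"tx": 0,"ty": 0,"tz": 0.3,"jaw": 2},
    {"rx": 0,"ry": 0,"rz": 0,"tx": 0,"ty": 0,"tz": 0.4,"jaw": 2},
    {"rx": 0,"ry": 0,"rz": 0,"tx": 0,"ty": 0,"tz": 0.45,"jaw": 2},
    {"rx": 0,"ry": 0,"rz": 0,"tx": 0,"ty": 0,"tz": 0.45,"jaw": 2},
  ],
)

```text
t: 10.2
position: [546.0, 178.5, 185.8]
eef_rot: [0.0, 0.598, 0.802, -0.0]
contact_force: [-0.1, 0.4, -2.1]
gripper_width: 22.3
finger_force: 59.4
```

```bash
python3 st.py
```

```text
t 10.2 pos [545.96 178.5  185.78] yaw x 106.61 F [-0.13  0.41 -2.06] M [ 0.042  0.016 -0.047] tilt [-0. -0.]
tool shift to bore, mm [-0.3  -0.04  0.  ] tip z 86.18260979010736 w 22.262414496422597
```

Request:
arm_command(
  moves=[
    {"rx": 0,"ry": 0,"rz": 0,"tx": 0,"ty": 0,"tz": 0.05,"jaw": 2},
    {"rx": 0,"ry": 0,"rz": 0,"tx": 0,"ty": 0,"tz": 0.1,"jaw": 2},
    {"rx": 0,"ry": 0,"rz": 0,"tx": 0,"ty": 0,"tz": 0.1,"jaw": 2},
  ],
)

```text
t: 10.58
position: [546.1, 178.6, 185.4]
eef_rot: [0.0, 0.598, 0.802, 0.0]
contact_force: [-1.0, -0.3, 2.2]
gripper_width: 22.0
finger_force: 59.7
```

```bash
python3 st.py
```

```text
t 10.575 pos [546.11 178.58 185.41] yaw x 106.6 F [-1.   -0.33  2.2 ] M [-0.124  0.289 -0.023] tilt [0.0008 0.0003]
tool shift to bore, mm [-0.33 -0.2  -0.  ] tip z 85.80522209369892 w 22.013893281111073
```

Contact with the rim at the expected height (tip at 86), about 4 N. Now I'll turn gently towards the measured slot direction.

Request:
arm_command(
  moves=[
    {"rx": 0,"ry": 0,"rz": 1,"tx": 0,"ty": 0,"tz": 0.03,"jaw": 2},
    {"rx": 0,"ry": 0,"rz": 2,"tx": 0,"ty": 0,"tz": 0.03,"jaw": 2},
    {"rx": 0,"ry": 0,"rz": 3,"tx": 0,"ty": 0,"tz": 0.03,"jaw": 2},
    {"rx": 0,"ry": 0,"rz": 4,"tx": 0,"ty": 0,"tz": 0.03,"jaw": 2},
    {"rx": 0,"ry": 0,"rz": 5,"tx": 0,"ty": 0,"tz": 0.03,"jaw": 2},
    {"rx": 0,"ry": 0,"rz": 6,"tx": 0,"ty": 0,"tz": 0.03,"jaw": 2},
    {"rx": 0,"ry": 0,"rz": 7,"tx": 0,"ty": 0,"tz": 0.03,"jaw": 2},
    {"rx": 0,"ry": 0,"rz": 7,"tx": 0,"ty": 0,"tz": 0.03,"jaw": 2},
  ],
)

```text
t: 11.58
position: [545.2, 178.3, 183.3]
eef_rot: [-0.001, 0.645, 0.764, -0.001]
contact_force: [-1.0, -0.2, -3.1]
gripper_width: 21.9
finger_force: 59.4
```

```bash
python3 st.py
```

```text
t 11.575 pos [545.2  178.34 183.35] yaw x 99.6 F [-1.05 -0.24 -3.1 ] M [-0.007 -0.109 -0.003] tilt [-0.0025 -0.0006]
tool shift to bore, mm [-0.29  0.56 -0.  ] tip z 83.74514394804382 w 21.905019627192413
```

The pressure is gone and the tool has dropped 2 mm, so the vane is in the slots. Lowering slowly.

Request:
arm_command(
  moves=[
    {"rx": 0,"ry": 0,"rz": 1,"tx": 0,"ty": 0.03,"tz": 0.1,"jaw": 2},
    {"rx": 0,"ry": 0,"rz": 1,"tx": 0,"ty": 0.03,"tz": 0.25,"jaw": 2},
    {"rx": 0,"ry": 0,"rz": 1,"tx": 0,"ty": 0.03,"tz": 0.4,"jaw": 2},
    {"rx": 0,"ry": 0,"rz": 1,"tx": 0,"ty": 0.03,"tz": 0.55,"jaw": 2},
    {"rx": 0,"ry": 0,"rz": 1,"tx": 0,"ty": 0.03,"tz": 0.55,"jaw": 2},
  ],
)

```text
t: 12.2
position: [546.1, 178.5, 178.8]
eef_rot: [-0.0, 0.652, 0.758, -0.0]
contact_force: [-0.3, -1.3, -1.7]
gripper_width: 22.3
finger_force: 59.4
```

```bash
python3 st.py
```

```text
t 12.2 pos [546.13 178.51 178.85] yaw x 98.61 F [-0.32 -1.31 -1.68] M [ 0.02  -0.021  0.01 ] tilt [-0.0003 -0.0001]
tool shift to bore, mm [-0.32 -0.41  0.  ] tip z 79.24909862397016 w 22.275473101928952
```

Request:
arm_command(
  moves=[
    {"rx": 0,"ry": 0,"rz": 0,"tx": 0,"ty": 0,"tz": 0.15,"jaw": 2},
    {"rx": 0,"ry": 0,"rz": 0,"tx": 0,"ty": 0,"tz": 0.3,"jaw": 2},
    {"rx": 0,"ry": 0,"rz": 0,"tx": 0,"ty": 0,"tz": 0.45,"jaw": 2},
    {"rx": 0,"ry": 0,"rz": 0,"tx": 0,"ty": 0,"tz": 0.6,"jaw": 2},
    {"rx": 0,"ry": 0,"rz": 0,"tx": 0,"ty": 0,"tz": 0.75,"jaw": 2},
    {"rx": 0,"ry": 0,"rz": 0,"tx": 0,"ty": 0,"tz": 0.9,"jaw": 2},
    {"rx": 0,"ry": 0,"rz": 0,"tx": 0,"ty": 0,"tz": 0.95,"jaw": 2},
    {"rx": 0,"ry": 0,"rz": 0,"tx": 0,"ty": 0,"tz": 0.95,"jaw": 2},
  ],
)

```text
t: 13.2
position: [546.3, 178.5, 169.5]
eef_rot: [-0.0, 0.652, 0.758, -0.0]
contact_force: [-1.2, -0.5, -1.8]
gripper_width: 22.0
finger_force: 59.4
```

```bash
python3 st.py
```

```text
t 13.2 pos [546.25 178.52 169.48] yaw x 98.6 F [-1.17 -0.46 -1.78] M [ 0.012 -0.033  0.012] tilt [-0.0001 -0.0001]
tool shift to bore, mm [-0.31 -0.54  0.  ] tip z 69.87513913377586 w 22.03077175703175
```

Request:
arm_command(
  moves=[
    {"rx": 0,"ry": 0,"rz": 0,"tx": 0,"ty": 0,"tz": 0.08,"jaw": 2},
    {"rx": 0,"ry": 0,"rz": 0,"tx": 0,"ty": 0,"tz": 0.15,"jaw": 2},
    {"rx": 0,"ry": 0,"rz": 0,"tx": 0,"ty": 0,"tz": 0.2,"jaw": 2},
    {"rx": 0,"ry": 0,"rz": 0,"tx": 0,"ty": 0,"tz": 0.24,"jaw": 2},
    {"rx": 0,"ry": 0,"rz": 0,"tx": 0,"ty": 0,"tz": 0.24,"jaw": 2},
  ],
)

```text
t: 13.82
position: [546.3, 178.7, 167.6]
eef_rot: [0.0, 0.652, 0.758, 0.0]
contact_force: [-1.6, 0.1, 1.4]
gripper_width: 22.1
finger_force: 59.7
```

```bash
python3 st.py
```

```text
t 13.825 pos [546.34 178.65 167.59] yaw x 98.61 F [-1.55  0.08  1.45] M [-0.007  0.275 -0.01 ] tilt [0.0005 0.0003]
tool shift to bore, mm [-0.43 -0.65 -0.  ] tip z 67.99121237219578 w 22.13596955446864
```

Contact again, with the tip at 68.0, exactly 18 mm below the rim contact height, so the plunger is home. Letting go and retreating.

Request:
arm_command(
  moves=[
    {"rx": 0,"ry": 0,"rz": 0,"tx": 0,"ty": 0,"tz": 0,"jaw": 2.6},
    {"rx": 0,"ry": 0,"rz": 0,"tx": 0,"ty": 0,"tz": 0,"jaw": 3.5},
    {"rx": 0,"ry": 0,"rz": 0,"tx": 0,"ty": 0,"tz": 0,"jaw": 5.5},
    {"rx": 0,"ry": 0,"rz": 0,"tx": 0,"ty": 0,"tz": 0,"jaw": 5.5},
    {"rx": 0,"ry": 0,"rz": 0,"tx": 0,"ty": 0,"tz": 0,"jaw": 5.5},
    {"rx": 0,"ry": 0,"rz": 0,"tx": 0,"ty": 0,"tz": 0,"jaw": 5.5},
  ],
)

```text
t: 14.58
position: [546.3, 178.6, 167.1]
eef_rot: [0.0, 0.652, 0.758, -0.0]
contact_force: [-0.7, 0.2, -0.1]
gripper_width: 54.7
finger_force: 0.0
```

Request:
arm_command(
  moves=[
    {"rx": 0,"ry": 0,"rz": 0,"tx": 0,"ty": 0,"tz": -1,"jaw": 5.5},
    {"rx": 0,"ry": 0,"rz": 0,"tx": 0,"ty": 0,"tz": -3,"jaw": 5.5},
    {"rx": 0,"ry": 0,"rz": 0,"tx": 0,"ty": 0,"tz": -6,"jaw": 5.5},
    {"rx": 0,"ry": 0,"rz": 0,"tx": 0,"ty": 0,"tz": -9,"jaw": 5.5},
    {"rx": 0,"ry": 0,"rz": 0,"tx": 0,"ty": 0,"tz": -10,"jaw": 5.5},
    {"rx": 0,"ry": 0,"rz": 0,"tx": 0,"ty": 0,"tz": -10,"jaw": 5.5},
  ],
)

```text
t: 15.32
position: [546.6, 178.7, 267.7]
eef_rot: [0.0, 0.652, 0.758, 0.001]
contact_force: [-0.3, 0.2, -0.6]
gripper_width: 54.7
finger_force: 0.0
```

```bash
python3 - <<'E'
from h import *
im,c=snap('wrist','w9'); o=arm.get_obs(); print(o['t'],o['position'],o['contact_force'])
print('expect foot top',proj(c,(545.4,179.9,195)),'if on rim',proj(c,(545.4,179.9,213)))
E
```

```text
15.375 [546.07382079 178.48175307 266.5458696 ] [-0.00331737  0.40690435 -0.12426304]
expect foot top (np.float64(321.84302473617885), np.float64(260.4631708829149)) if on rim (np.float64(321.8120857676835), np.float64(271.7988378211025))
```

View pics/w9.png

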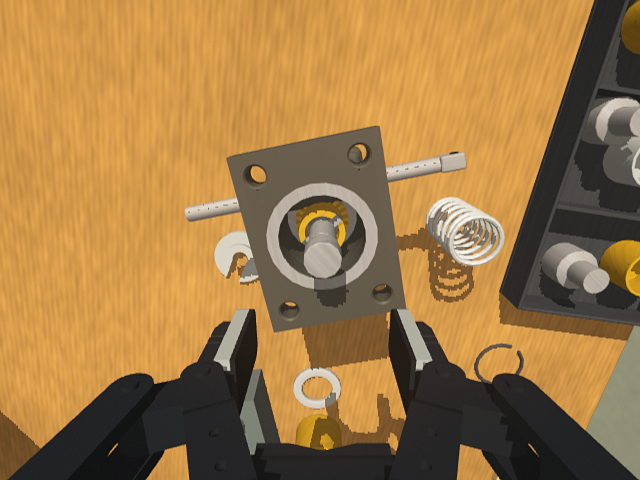

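The plunger stands upright and central in the bore. Its foot top is at about (322,260), which matches the home position (260) and not the rim position (272). The other parts in view haven't moved.

```bash
python3 -c "
from workcell import arm
print(arm.job_done())"
```

```text
the job is handed in; nothing more can be done
None
```

The plunger is fully home in the pump with its vane on the floor of the sleeve slots and the gripper clear of it; I handed the job in after 15.4 s of robot time, and no verdict came back.

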